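# Swap a cup head onto the bench mixer and hold it home

## Task

Pull the blue cup head straight up out of its grey storage dock, against the dock's spring catches, turn it until the four splines of its stem line up with the cross-shaped drive socket on top of the white bench mixer, and slide it down until it is fully home on the socket's rim. The socket's ejector spring pushes it back up, so keep pressing: finish while still gripping the head and holding it fully home, and do not let go. Leave the jars, the dropper bottle, the dish and the tinted cup around the work where they stand.

Things in the scene. Friction and masses are not known exactly. Their poses are not given: they have to be found in the camera images.
- head_grip (a point): centre of the cup head's grip: a blue block 36 x 36 mm across, 52 mm tall, with a black rubber cup (33 mm wide, 8 mm high) on top and a steel stem below. z points up to the cup; x and y are square to the four flat faces. This point is 26 mm above the block's underside. At the start the head stands upright in the dock, the block's underside resting on the dock's top
- stem_tip (a point): lower end of the head's steel stem, on its axis, 56 mm below head_grip; same axes. The stem reaches 30 mm below the block. Four rounded splines stand out from it along +x, -x, +y and -y (at the middles of the block's faces), each 7 mm wide, 27 mm across in all, with rounded lower ends and a ring groove half-way up. Any of the four quarter turns fits
- dock_mouth (a point): centre of the top of the storage dock: a grey block 56 x 56 mm, 36 mm high, on a black foot plate 92 x 76 mm, fixed to the worktop; z up. Its cross-shaped hole runs along its x and y. Two sprung balls at its +x and -x sides sit in the stem's groove: pulling the head out takes about 5 to 15 N straight up over the first 5 mm; it is clear after 30 mm
- dock: the storage dock; origin at the middle of its underside on the worktop, z up, 36 mm below dock_mouth
- hub: drive hub of the bench mixer: a cylinder, dark sides and bright metal top, 49 mm wide, 34 mm high, on the mixer's white housing (130 x 112 mm, 62 mm high, fixed to the worktop). Origin on its axis at its underside, 34 mm below socket_mouth. It starts turned so that its slots are out of line with the splines of the docked head, by a different angle each time, and turns about z only against a stiff drag of 0.12 N m
- socket_mouth (a point): centre of the drive socket's mouth in the hub's flat top, 96 mm above the worktop; z up, turns with the hub. The socket is a cross-shaped hole: two slots 9 mm wide, 29 mm long, along this point's x and y (1 mm play round the stem). Fully home, the block's underside rests on the hub's rim, stem_tip is 30 mm below this point and head_grip 26 mm above it
- ejector (a joint): travel, in m, of the brass sprung ejector inside the socket: 0 is up; the stem tip meets it 22 mm below the mouth and pushes it down against 4 to 8 N; about 0.008 when the head is fully home
- red_jar_mid (a point): half-way up a white screw-top jar with a red band, 66 mm wide, 125 mm high; bystander
- orange_jar_mid (a point): half-way up a white screw-top jar with an orange band, 68 mm wide, 137 mm high; bystander
- dropper_mid (a point): half-way up a small white dropper bottle, 27 mm wide, 85 mm high; bystander
- dish_mid (a point): half-way up a clear sample dish, 48 mm wide, 17 mm high; bystander
- tint_cup_mid (a point): half-way up a yellow-green tinted cup, 75 mm wide, 116 mm high; bystander
- head: the whole cup head, a loose part of about 85 to 170 g; origin at stem_tip, z up
Mind the look-alikes: they are no part of the job. Of the things like the head, leave any that is yellow; of the rest the smaller one is meant.

How it is judged (in metres and radians):
On the way, in this order (a step that is already met when the one before it is completed fails the run):
1. the head is pulled out of the dock, past the catches (z of stem_tip in the frame of dock_mouth above 0.003 m), for 0.1 s.
2. the splines are meshed: the stem is at least 12 mm down the drive socket (horizontal distance between stem_tip and socket_mouth below 0.004 m and z of stem_tip in the frame of socket_mouth below -0.012 m), for 0.1 s.
At the end, for the whole second after the job is handed in: The head's stem is in the drive socket, splines meshed (within 0.2 rad, 3 mm of the axis, tilt under 0.08 rad), within 2 mm of fully home with the ejector pushed down at least 6 mm, at rest, and the fingers still hold it (more than 2 N) (z of stem_tip in the frame of socket_mouth below -0.028 m and horizontal distance between stem_tip and socket_mouth below 0.003 m and angle between head_grip's own z axis and vertical below 0.08 rad and (angle between the x axis of head_grip and the x axis of socket_mouth, either way round below 0.2 rad or angle between the x axis of head_grip and the y axis of socket_mouth, either way round below 0.2 rad) and value of joint ejector above 0.006 m and contact force between the fingers and head above 2 N and linear speed of head below 0.01 m/s); the arm keeps its last pose, push and grip.
It fails at once if the red jar is moved more than 3 cm (distance of red_jar_mid from where it was at the start of the episode above 0.03 m).
It fails at once if the dropper is moved more than 3 cm (distance of dropper_mid from where it was at the start of the episode above 0.03 m).
It fails at once if the dish is moved more than 3 cm (distance of dish_mid from where it was at the start of the episode above 0.03 m).
It fails at once if the tint cup is moved more than 3 cm (distance of tint_cup_mid from where it was at the start of the episode above 0.03 m).
It fails at once if the orange jar is moved more than 3 cm (distance of orange_jar_mid from where it was at the start of the episode above 0.03 m).
It also fails if it takes over 48 s, if anything falls off the work surface, if the arm or the gripper's body presses on something with over 40 N, if the wrist force passes 120 N, or if a joint passes its speed limit or range.

## Robot

A 6-joint arm with a two-finger parallel gripper is mounted at the origin on a cart in front of the work surface, level with it; the furniture and walls round the work are solid. World frame = base frame: x ahead of the robot, y to its left, z up, the work surface at z = 0. Lengths are in m, angles in degrees, forces in N, time in s.
With the tool pointing down it reaches from about 0.35 to 0.875 m from the base axis. Payload 4.2 kg.
Tool frame: the origin (TCP) lies midway between the tips of the shut fingers; the grasp point (between the pads) lies 19 mm behind it; x points along the fingers, y is the direction in which the jaws open and shut, and the axes are right-handed (so a half turn about x gives the same grasp; the last joint's range is limited). The gripper opens to 87 mm and grips with 3 to 60 N. Pads are 19 mm wide; open, the fingers measure 117 mm over their backs; the gripper's body (75 mm by 190 mm) begins 51 mm behind the grasp point.
Start: joints at [14.817, 22.042, 0.453, 0, -68.411, -14.817], TCP at [0.625, 0, 0.223] pointing down, gripper open.
Joint ranges: [-179.83, 179.83], [-69.29, 118.12], [-61.27, 80.66], [-181.25, 117.63], [-171.15, -9.14], [-177.46, 177.46]. Speed limits (degrees/s): [159.86, 159.86, 180, 180, 180, 180].

## Interface

Orientations are given as a 3x3 rotation matrix whose columns are the frame's x, y, z axes.
In Python, from station import r gives the robot as it stands.
- The arm moves only by the tool play_rows, never from a script. Its argument "plan" is a list that holds one entry, the list of rows, each a list of 6 numbers: the shift along the tool's x, y, z in cm, then the turn, a rotation vector about the tool's x, y, z in units of 10 degrees (1.0 is 10 degrees). A call has 1 to 5 rows; each row is the pose to reach, as a shift and turn from the pose commanded when the call began, along the tool's axes at that moment; what a row does not reach only later rows make up. A row lasts 1/8 s, in which the tool goes at most 62.5 mm and 10.7 degrees, less where a joint would pass 70% of its speed; a pose out of reach is approached as far as the arm can. A call with a gripper value outside its range is refused whole. "hand" is the opening, from 0 (shut) to 1 (fully open), set as the call begins (left out, the last holds). The fingers move at their own pace and stop on an object; the grip force is fixed at half the most. Time passes only in rows, so rows that repeat a pose let the fingers close. It gives the time, the measured TCP pose, the force and the opening at its end, in the units of the state.
- r.sense(): the state, without advancing time (a new reading comes with each control period).
- r.capture(name): name is "scene" or "side" or "wrist"; returns (picture, depth): 420x560x3 uint8, blue, green, red; 420x560 float32, m along the optical axis (not along the pixel's ray), 0 where there is no reading.
- r.get_calibration(name): a dict with "vfov" (degrees; the focal length in pixels is half the picture's height over the tangent of half this angle, whatever the lens; pixels are square), "cx", "cy" (the principal point, pixels), "rvec" (rotation vector, rad) and "tvec" (3), from world to camera coordinates, as OpenCV has them. Camera axes: x right, y down, z forward; pixel columns grow to the right and rows downward; lengths in m; the calibration is good to about 2 mm. A picture is of the moment at which its call begins: read the wrist's pose just before it. get_calibration takes no time and is no camera call; for the wrist camera it gives the pose at the moment of the call.
- r.finish_job(): hands the job in, once; it reports no verdict.
The state is a dict: "time_s": time; "joints": joint angles; "joint_velocities": joint speeds; "effort": joint torques, N m; "tcp_pos": TCP position; "ee_rot": TCP orientation; "wrist_force": force on the tool from outside, world axes, zero at the start; "moment": the same for the moment, N m; "gripper_width": opening from 0.0 (shut) to 1.0 (fully open).
Only numpy, scipy, OpenCV 4.12 (cv2) and the standard library are available. Lean on these libraries where they do the work, as an engineer would, in place of code of your own. Each camera call takes 0.05 s, during which the arm holds its last target.

## Working session

There is one attempt and no reset: what is moved stays moved. The work goes in short steps, Python scripts to look and compute and a tool call to move; the robot and the scene stay as the last step left them, time stands still between calls to the robot, and variables do not carry over. Pictures are saved under pics/ and viewed, and the job is handed in when it is done.

Besides the shell and the picture viewer there is one more tool, called after ">>>" in YAML: its name, and indented under it one key for each argument. play_rows: Moves the arm, as the interface text tells. Its arguments: {"type":"object","properties":{"plan":{"type":"array","items":{"type":"array","items":{"type":"array","items":{"type":"number"}}}},"hand":{"type":"number"}},"required":["plan"]}

```bash
ls; mkdir -p pics
python3 - <<'E'
from station import r
import cv2,numpy as np
s=r.sense();print(s)
for n in("scene","side","wrist"):
    c=r.get_calibration(n);im,d=r.capture(n);cv2.imwrite(f"pics/a_{n}.png",im);np.savez(f"a_{n}.npz",im=im,d=d,**{k:np.array(v) for k,v in c.items()});print(n,c)
E
```

```text
pics
{'time_s': 0.0, 'joints': array([ 1.48171150e+01,  2.20911121e+01,  3.79372042e-01, -2.86952571e-02,
       -6.84107071e+01, -1.48167663e+01]), 'joint_velocities': array([-0.04715422, -0.0785923 ,  0.0165943 ,  0.03680968, -0.04181189,
        0.05073106]), 'effort': array([ 5.69075401e-04, -3.90661991e+01,  1.87403029e+01,  4.22001421e+00,
        1.09914420e-02, -1.81494070e-04]), 'tcp_pos': array([6.24396590e-01, 2.32915187e-05, 2.21453882e-01]), 'ee_rot': array([[-2.18509015e-03, -9.99997597e-01,  1.78586767e-04],
       [-9.63144546e-05,  1.78797648e-04,  9.99999979e-01],
       [-9.99997608e-01,  2.18507290e-03, -9.67049121e-05]]), 'wrist_force': array([-0.43702046, -0.76838318, -0.69191445]), 'moment': array([ 0.02945871, -0.02722724,  0.01801773]), 'gripper_width': 1.0013233349495703}
scene {'vfov': 47.18022734303263, 'cx': 280.5235526788273, 'cy': 210.34682432095528, 'rvec': array([ 1.84795718, -1.03365396,  0.62673474]), 'tvec': array([-0.33955517,  0.31789199,  0.65218494])}
side {'vfov': 52.631926091470355, 'cx': 275.5925090595076, 'cy': 213.20605751233867, 'rvec': array([ 2.15841234, -0.0793026 ,  0.01390415]), 'tvec': array([-0.5828153 ,  0.10692576,  0.88633476])}
wrist {'vfov': 59.83133225536258, 'cx': 283.30308671635, 'cy': 208.16065694041316, 'rvec': array([1.74570641e-03, 3.11189335e+00, 4.19947533e-01]), 'tvec': array([ 0.62443838, -0.03304955,  0.39109971])}
```

View pics/a_scene.png

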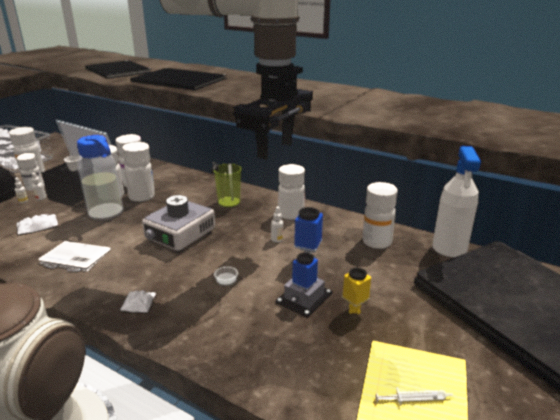

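View pics/a_side.png

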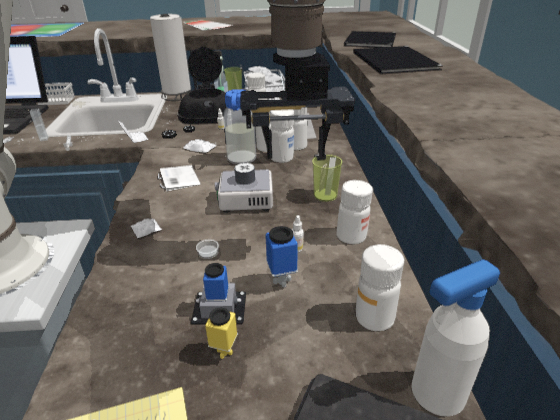

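View pics/a_wrist.png

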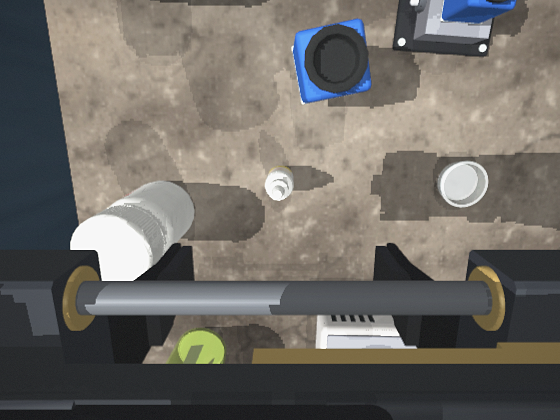

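The pictures show the small docked blue head at scene (305,268) and side (215,285), in front of the larger blue look-alike at scene (308,228). The yellow one is at scene (356,288), and the mixer hub is at scene (178,205) and side (245,172). Next I measure them.

```bash
cat > h.py <<'E'
import cv2,numpy as np
def load(f):
    z=np.load(f);return {k:z[k] for k in z.files}
def cam(c):
    R=cv2.Rodrigues(np.array(c['rvec'],float))[0];t=np.array(c['tvec'],float)
    f=210/np.tan(np.radians(float(c['vfov']))/2);return R,t,f,float(c['cx']),float(c['cy'])
def pts(c,d):
    R,t,f,cx,cy=cam(c);v,u=np.mgrid[0:420,0:560]
    P=np.stack([(u-cx)/f*d,(v-cy)/f*d,d],-1);return (P-t)@R
def ray_z(c,uv,z):
    R,t,f,cx,cy=cam(c);uv=np.atleast_2d(uv).astype(float)
    D=np.c_[(uv[:,0]-cx)/f,(uv[:,1]-cy)/f,np.ones(len(uv))]@R;o=-R.T@t
    return o+D*((z-o[2])/D[:,2])[:,None]
def proj(c,P):
    R,t,f,cx,cy=cam(c);q=np.atleast_2d(P)@R.T+t;return np.c_[q[:,0]/q[:,2]*f+cx,q[:,1]/q[:,2]*f+cy]
E
python3 - <<'E'
from h import *
np.set_printoptions(precision=4,suppress=True)
for n in("scene","side","wrist"):
    c=load(f"a_{n}.npz");P=pts(c,c['d']);hsv=cv2.cvtColor(c['im'],cv2.COLOR_BGR2HSV)
    R,t,f,_,_=cam(c);print(n,"campos",-R.T@t,"lookdir",R[2])
    m=((hsv[...,0]>105)&(hsv[...,0]<125)&(hsv[...,1]>170)&(hsv[...,2]>60)&(c['d']>0)).astype(np.uint8)
    k,l,st,ce=cv2.connectedComponentsWithStats(m)
    for i in range(1,k):
        if st[i,4]>60:
            q=P[l==i];print(st[i],ce[i],'min',np.percentile(q,3,axis=0),'max',np.percentile(q,97,axis=0))
    # mixer: points with z 55..110mm, in area
    mm=(P[...,2]>0.088)&(P[...,2]<0.102)&(P[...,0]>.4)&(P[...,0]<.75)&(P[...,1]>0.0)&(P[...,1]<.4)
    k,l,st,ce=cv2.connectedComponentsWithStats(mm.astype(np.uint8))
    for i in range(1,k):
        if st[i,4]>40:
            q=P[l==i];print(' z96',st[i],ce[i],q.min(0),q.max(0))
E
```

```text
scene campos [-0.1891 -0.512   0.5864] lookdir [ 0.755   0.4606 -0.4666]
[ 78 136  30  14 218] [ 92.1835 141.055 ] min [0.4776 0.384  0.1936] max [0.53   0.4632 0.2079]
[457 146  24  27 455] [467.9297 159.1011] min [ 0.7437 -0.3865  0.1977] max [ 0.8656 -0.3417  0.2399]
[309 214  13  30 152] [316.7895 227.0724] min [ 0.5689 -0.1327  0.0639] max [ 0.6068 -0.1203  0.1112]
[304 259  13  27 149] [310.4295 270.7517] min [ 0.4528 -0.1805  0.0494] max [ 0.4825 -0.1711  0.0891]
 z96 [211 164  31  14 182] [223.5989 171.8407] [0.6871 0.1723 0.0881] [0.7495 0.2452 0.1019]
 z96 [279 179  21   9 102] [289.1667 184.098 ] [0.7249 0.0054 0.0882] [0.7478 0.0585 0.1018]
 z96 [166 196  22  13 210] [176.3714 201.5476] [0.497  0.1754 0.0881] [0.5472 0.2258 0.0976]
side campos [ 0.5512 -0.7133  0.5693] lookdir [ 0.0405  0.8305 -0.5556]
[266 233  31  41 771] [281.6096 256.4903] min [ 0.5649 -0.1334  0.0519] max [ 0.6145 -0.1042  0.1099]
[204 266  24  33 437] [216.2654 286.6018] min [ 0.4556 -0.1819  0.0444] max [ 0.4892 -0.1568  0.0876]
 z96 [312 154  27  18 231] [324.8788 162.6494] [0.6876 0.1707 0.088 ] [0.7489 0.2441 0.1015]
 z96 [234 164  21  12 189] [244.1693 169.    ] [0.4979 0.1722 0.088 ] [0.5465 0.2206 0.0972]
 z96 [341 197  15  13  76] [347.9342 204.1974] [0.7252 0.0035 0.088 ] [0.7495 0.0343 0.1019]
wrist campos [ 0.625  -0.0724  0.3849] lookdir [-0.0013  0.2651 -0.9642]
[442   0  74  23 911] [472.1186   8.7464] min [ 0.4584 -0.1552  0.0455] max [ 0.4901 -0.1421  0.09  ]
[338  19  26  18 112] [354.7679  24.8393] min [ 0.5699 -0.1307  0.1085] max [ 0.585  -0.1207  0.1128]
[293  27  78  75 746] [317.4343  75.6367] min [ 0.5642 -0.1243  0.064 ] max [ 0.6159 -0.0784  0.1125]
 z96 [129 206  37  54 330] [152.4121 224.8152] [0.7249 0.005  0.0881] [0.7496 0.0498 0.102 ]
```

Run:
```python
from h import *
for n,(x,y,w,h) in {"scene":(250,200,140,120),"side":(170,150,140,190)}.items():
    im=cv2.imread(f"pics/a_{n}.png")[y:y+h,x:x+w];cv2.imwrite(f"pics/b_{n}.png",cv2.resize(im,None,fx=4,fy=4 if n=="scene" else 3,interpolation=cv2.INTER_CUBIC))
```

>>> play_rows:
  plan:
    - [[0,3,-1.5,0,0,0],[0,7.5,-3,0,0,0],[0,12,-5,0,0,0],[0,14.5,-6,0,0,0],[0,14.5,-6,0,0,0]]
  hand: 1

```text
time_s: 0.78
tcp_pos: [0.4784, -0.0606, 0.2229]
ee_rot: [[0.0, -1.0, 0.001], [0.0, 0.001, 1.0], [-1.0, -0.0, 0.0]]
wrist_force: [0.6, 0.5, -0.6]
gripper_width: 1.003
```

```bash
cat > cap.py <<'E'
import sys
from station import r
from h import *
n,tag=sys.argv[1:3]
s=r.sense();c=r.get_calibration(n);im,d=r.capture(n);cv2.imwrite(f"pics/{tag}.png",im)
np.savez(f"{tag}.npz",im=im,d=d,ee=s['ee_rot'],tcp=s['tcp_pos'],**{k:np.array(v) for k,v in c.items()})
np.set_printoptions(precision=4,suppress=True)
print(s['time_s'],s['tcp_pos'],s['ee_rot'].round(4).tolist(),s['wrist_force'],s['gripper_width'])
E
python3 cap.py wrist c1
```

```text
0.775 [ 0.4784 -0.0606  0.2229] [[0.0002, -1.0, 0.0009], [0.0003, 0.0009, 1.0], [-1.0, -0.0002, 0.0003]] [ 0.6206  0.5302 -0.5943] 1.0030242033305157
```

View pics/c1.png

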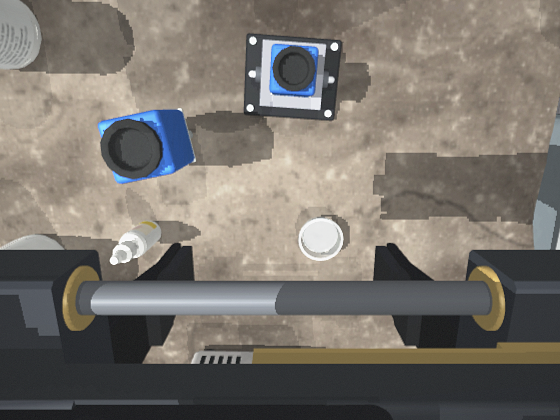

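View pics/b_scene.png

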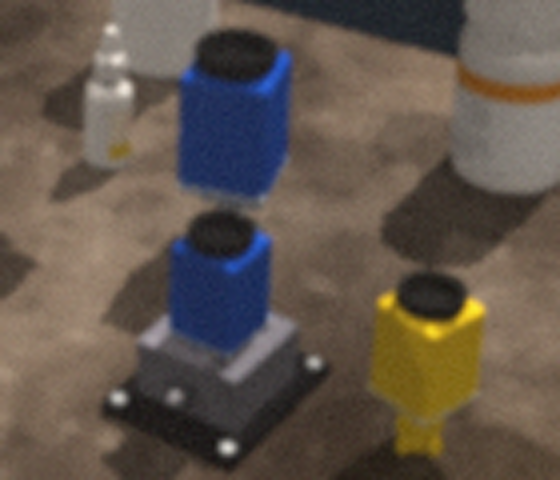

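The docked head's cup is at wrist (294,69), with the plate's bolts at (253,40), (336,46), (328,113) and (250,107). The dish is at (321,238), the look-alike at (135,148) and the dropper at (135,245).

Run:
```python
from h import *
np.set_printoptions(precision=4,suppress=True)
c=load("c1.npz");im=c['im'];P=pts(c,c['d'])
sub=cv2.resize(im[20:130,230:360],None,fx=6,fy=5,interpolation=cv2.INTER_CUBIC);cv2.imwrite("pics/c1z.png",sub)
reg=np.zeros((420,560),bool);reg[20:135,230:360]=1
hsv=cv2.cvtColor(im,cv2.COLOR_BGR2HSV)
blue=reg&(hsv[...,1]>150)&(hsv[...,0]>100)&(hsv[...,0]<130)
top=blue&(abs(P[...,2]-.088)<.004)
print('blue top',P[top].min(0),P[top].max(0),top.sum())
cnt=np.argwhere(top)[:,::-1].astype(np.float32)
w=ray_z(c,cnt,.088)[:,:2].astype(np.float32);r=cv2.minAreaRect(w*1000);print('top rect',r)
cup=reg&(P[...,2]>.0925);w=ray_z(c,np.argwhere(cup)[:,::-1],.096)[:,:2].astype(np.float32)
print('cup',cv2.minEnclosingCircle(w*1000),np.median(P[cup][:,2]))
b=np.array([[253,40],[336,46],[328,113],[250,107]])
bb=ray_z(c,b,.008);print('bolts',bb,bb.mean(0));
for i in range(4):
    e=bb[(i+1)%4]-bb[i];print(np.degrees(np.arctan2(e[1],e[0])),np.hypot(*e[:2]))
# dock top
dk=reg&(abs(P[...,2]-.036)<.003);w=ray_z(c,np.argwhere(dk)[:,::-1],.036)[:,:2].astype(np.float32);print('dock',cv2.minAreaRect(w*1000))
```

```text
blue top [ 0.453  -0.1796  0.0842] [ 0.489  -0.1425  0.0908] 609
top rect ((471.2506408691406, -160.71412658691406), (35.81310272216797, 35.047943115234375), 85.99298095703125)
cup ((468.9205322265625, -150.15145874023438), 53.3857421875) 0.09696724256902972
bolts [[ 0.5075 -0.1953  0.008 ]
 [ 0.4281 -0.1899  0.008 ]
 [ 0.4339 -0.1278  0.008 ]
 [ 0.5119 -0.1337  0.008 ]] [ 0.4704 -0.1617  0.008 ]
176.09189522150297 0.07953213482674922
84.71694503635976 0.062335971232486125
-4.337940225291234 0.0782825476180404
-94.13454406803366 0.06173123171572491
dock ((470.883544921875, -161.087158203125), (56.20804977416992, 56.1470832824707), 86.01091003417969)
```

View pics/c1z.png

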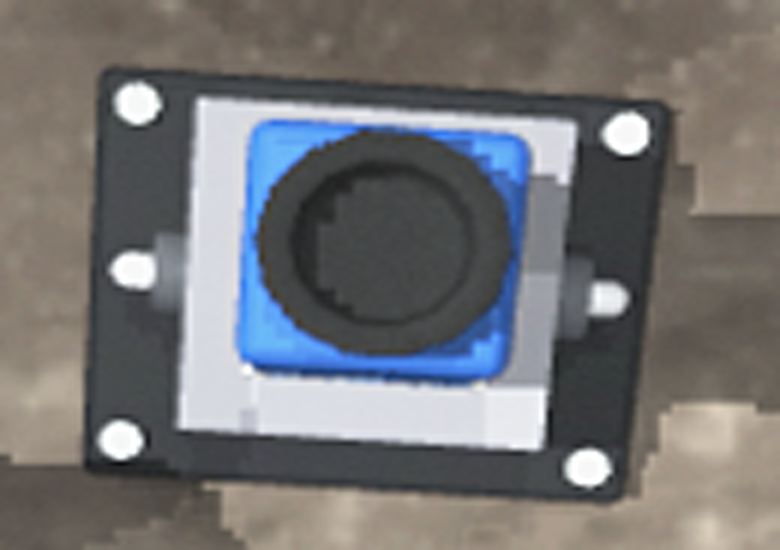

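>>> play_rows:
  plan:
    - [[0,0.3,-2,0,0,0],[0,0.6,-5,0.2,0,0],[0,0.7,-8,0.4,0,0],[0,0.7,-10,0.4,0,0],[0,0.7,-10,0.4,0,0]]

```text
time_s: 1.45
tcp_pos: [0.4739, -0.1607, 0.222]
ee_rot: [[-0.001, -0.997, 0.071], [-0.0, 0.071, 0.997], [-1.0, 0.001, -0.0]]
wrist_force: [-0.1, 0.4, -0.9]
gripper_width: 1.0
```

```bash
python3 cap.py side c2
python3 - <<'E'
from station import r
from h import *
s=r.sense();R=s['ee_rot'];print("tool shift cm to (0.471,-0.161,0.045):",R.T@(np.array([.471,-.161,.045])-s['tcp_pos'])*100, np.degrees(np.arctan2(R[0,2],R[1,2])))
E
```

```text
1.45 [ 0.4739 -0.1607  0.222 ] [[-0.0006, -0.9974, 0.0715], [-0.0001, 0.0715, 0.9974], [-1.0, 0.0006, -0.0001]] [-0.125   0.3841 -0.9428] 0.9997400686615233
tool shift cm to (0.471,-0.161,0.045): [17.70329545  0.24982959 -0.11007108] 4.054103763784993
```

View pics/c2.png

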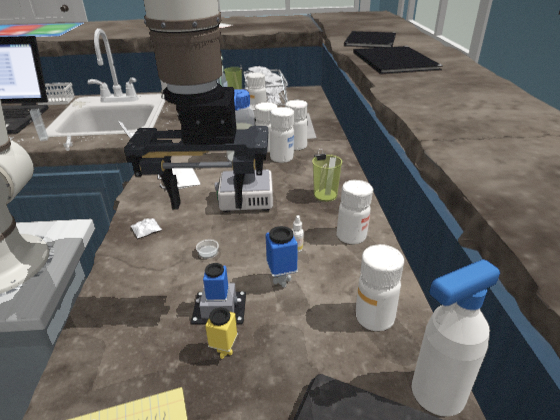

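The gripper is above the head in the side view, with its fingers at (175,190) and (238,190). I'm descending part-way.

>>> play_rows:
  plan:
    - [[3,0,0,0,0,0],[6,0.1,-0.1,0,0,0],[9,0.1,-0.1,0,0,0],[10,0.1,-0.1,0,0,0],[10,0.1,-0.1,0,0,0]]

```text
time_s: 2.12
tcp_pos: [0.4723, -0.1605, 0.1224]
ee_rot: [[-0.001, -0.998, 0.069], [-0.0, 0.069, 0.998], [-1.0, 0.001, -0.0]]
wrist_force: [-1.2, 0.4, 0.5]
gripper_width: 1.003
```

```bash
python3 cap.py side c3; python3 cap.py scene c3s;python3 - <<'E'
from station import r
from h import *
s=r.sense();R=s['ee_rot'];print("tool shift cm to (0.471,-0.161,0.045):",R.T@(np.array([.471,-.161,.045])-s['tcp_pos'])*100)
a=cv2.imread('pics/c3.png')[140:350,120:320];b=cv2.imread('pics/c3s.png')[140:330,220:410]
cv2.imwrite('pics/c3z.png',np.hstack([cv2.resize(a,(400,420)),cv2.resize(b,(400,420))]))
E
```

```text
2.125 [ 0.4723 -0.1605  0.1224] [[-0.0007, -0.9976, 0.0687], [-0.0003, 0.0687, 0.9976], [-1.0, 0.0007, -0.0003]] [-1.1627  0.3565  0.482 ] 1.0026705900086776
2.175 [ 0.4728 -0.1606  0.1232] [[0.0011, -0.9976, 0.0687], [-0.0004, 0.0687, 0.9976], [-1.0, -0.0011, -0.0003]] [0.1756 0.3278 0.7562] 1.0000199932497953
tool shift cm to (0.471,-0.161,0.045): [ 7.86354703  0.22085001 -0.03899525]
```

View pics/c3z.png

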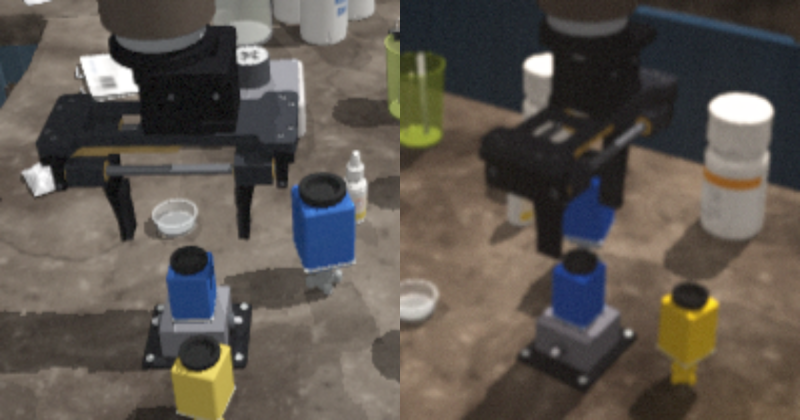

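The fingers straddle the head in both views and the neighbours are clear. I'm going down and then closing.

>>> play_rows:
  plan:
    - [[2,0.1,0,0,0,0],[4.5,0.1,0,0,0,0],[6.5,0.1,0,0,0,0],[7.7,0.1,0,0,0,0],[7.7,0.1,0,0,0,0]]

```text
time_s: 2.85
tcp_pos: [0.4711, -0.1608, 0.0456]
ee_rot: [[-0.0, -0.998, 0.07], [-0.0, 0.07, 0.998], [-1.0, 0.0, -0.0]]
wrist_force: [0.5, 0.3, 0.5]
gripper_width: 0.998
```

>>> play_rows:
  plan:
    - [[0,0,0,0,0,0],[0,0,0,0,0,0],[0,0,0,0,0,0],[0,0,0,0,0,0],[0,0,0,0,0,0]]
  hand: 0

```text
time_s: 3.48
tcp_pos: [0.4709, -0.1608, 0.0456]
ee_rot: [[0.0, -0.998, 0.07], [-0.0, 0.07, 0.998], [-1.0, -0.0, -0.0]]
wrist_force: [-0.7, 0.5, 0.4]
gripper_width: 0.517
```

```bash
python3 cap.py side d1;python3 cap.py scene d1s
python3 - <<'E'
from h import *
a=cv2.imread('pics/d1.png')[190:350,140:300];b=cv2.imread('pics/d1s.png')[180:330,230:380]
cv2.imwrite('pics/d1z.png',np.hstack([cv2.resize(a,(400,400)),cv2.resize(b,(400,400))]))
E
```

```text
3.475 [ 0.4709 -0.1608  0.0456] [[0.0001, -0.9976, 0.0697], [-0.0, 0.0697, 0.9976], [-1.0, -0.0001, -0.0]] [-0.7293  0.5043  0.3668] 0.517018079491931
3.525 [ 0.4709 -0.1608  0.0456] [[0.0, -0.9976, 0.0697], [-0.0, 0.0697, 0.9976], [-1.0, -0.0, -0.0]] [0.9187 0.3626 1.0226] 0.47169498175087726
```

View pics/d1z.png

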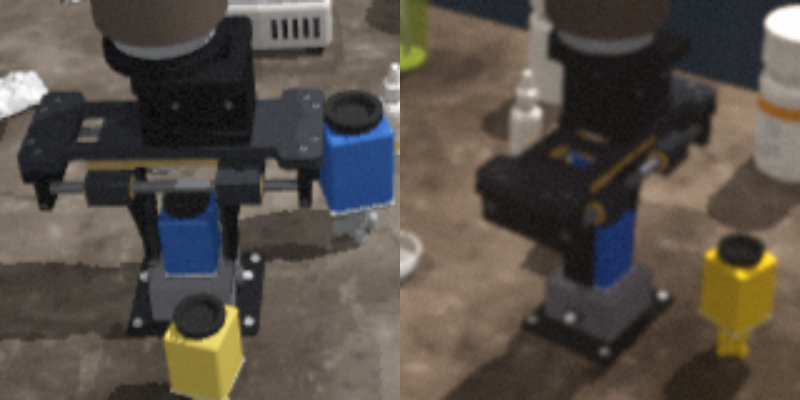

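The block sits between the pads and the fingers are still closing.

>>> play_rows:
  plan:
    - [[0,0,0,0,0,0],[0,0,0,0,0,0],[0,0,0,0,0,0],[0,0,0,0,0,0]]

```text
time_s: 4.08
tcp_pos: [0.4709, -0.1608, 0.0456]
ee_rot: [[-0.0, -0.998, 0.07], [0.0, 0.07, 0.998], [-1.0, 0.0, 0.0]]
wrist_force: [-0.1, 0.3, -0.1]
gripper_width: 0.407
```

>>> play_rows:
  plan:
    - [[-0.3,0,0,0,0,0],[-0.6,0,0,0,0,0],[-1.0,0,0,0,0,0],[-1.5,0,0,0,0,0],[-2.0,0,0,0,0,0]]

```text
time_s: 4.7
tcp_pos: [0.4713, -0.1611, 0.0668]
ee_rot: [[0.001, -0.998, 0.069], [-0.001, 0.069, 0.998], [-1.0, -0.001, -0.0]]
wrist_force: [0.5, -0.0, -2.0]
gripper_width: 0.411
```

>>> play_rows:
  plan:
    - [[-2,0,0,0,0,0],[-5,0,0,0,0,0],[-9,0,0,0,0,0],[-13,0,0,0,0,0],[-15,0,0,0,0,0]]

```text
time_s: 5.32
tcp_pos: [0.4716, -0.1612, 0.2191]
ee_rot: [[0.005, -0.998, 0.069], [-0.001, 0.069, 0.998], [-1.0, -0.005, -0.001]]
wrist_force: [0.3, 0.3, -1.3]
gripper_width: 0.411
```

```bash
python3 cap.py side e1;python3 cap.py wrist e1w
```

```text
5.325 [ 0.4716 -0.1612  0.2191] [[0.005, -0.9976, 0.0695], [-0.0009, 0.0695, 0.9976], [-1.0, -0.005, -0.0005]] [ 0.2512  0.2847 -1.3235] 0.41092785513658253
5.375 [ 0.4727 -0.1615  0.2211] [[0.0086, -0.9976, 0.0691], [-0.0019, 0.0691, 0.9976], [-1.0, -0.0087, -0.0013]] [0.5783 0.5522 1.36  ] 0.4081872815742745
```

View pics/e1.png

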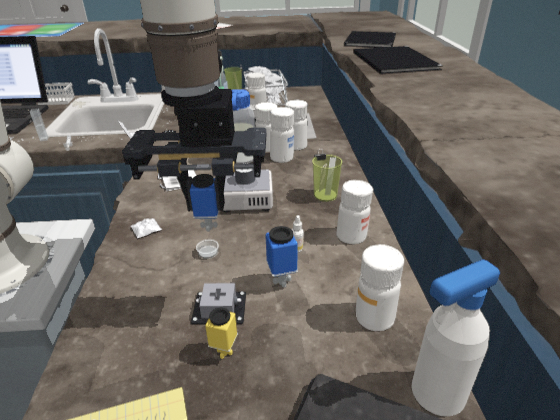

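View pics/e1w.png

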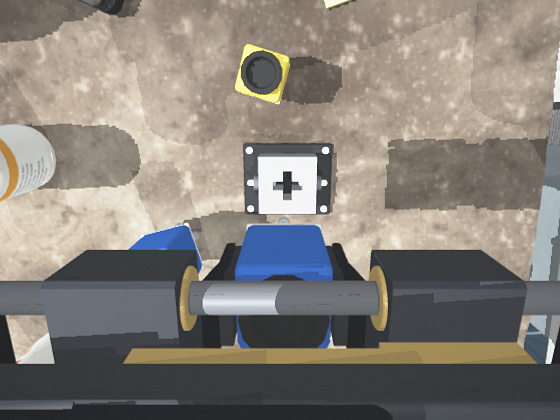

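The head is out, held upright and tip down. The dock is empty at wrist (288,186). I'm moving to view the hub.

>>> play_rows:
  plan:
    - [[0,-0.1,2,0,0,0],[0,-0.3,6,0,0,0],[0,-0.5,11,0,0,0],[0,-0.8,16,0,0,0],[0,-1,21,0,0,0]]

```text
time_s: 6.05
tcp_pos: [0.4948, 0.0492, 0.2147]
ee_rot: [[-0.002, -0.998, 0.07], [-0.001, 0.07, 0.998], [-1.0, 0.002, -0.001]]
wrist_force: [2.0, 0.3, -0.2]
gripper_width: 0.413
```

>>> play_rows:
  plan:
    - [[0,-0.2,5,0,0,0],[0,-0.5,10,0,0,0],[0,-0.8,16,0,0,0],[0,-1,21,0,0,0],[0,-1,24,0,0,0]]

```text
time_s: 6.68
tcp_pos: [0.5216, 0.2886, 0.214]
ee_rot: [[-0.002, -0.998, 0.068], [-0.002, 0.068, 0.998], [-1.0, 0.002, -0.002]]
wrist_force: [-0.0, 0.1, -1.3]
gripper_width: 0.411
```

>>> play_rows:
  plan:
    - [[0,0,0,0,0,0],[0,0,0,0,0,0]]

```text
time_s: 6.92
tcp_pos: [0.5217, 0.2858, 0.2146]
ee_rot: [[-0.002, -0.998, 0.07], [-0.002, 0.07, 0.998], [-1.0, 0.002, -0.002]]
wrist_force: [-0.0, -0.6, -0.9]
gripper_width: 0.411
```

```bash
python3 cap.py wrist f1;python3 cap.py side f1s
```

```text
6.925 [0.5217 0.2858 0.2146] [[-0.0018, -0.9976, 0.0699], [-0.0016, 0.0699, 0.9976], [-1.0, 0.0017, -0.0017]] [-0.0419 -0.6248 -0.9425] 0.4114110754951319
6.975 [0.5218 0.2856 0.215 ] [[-0.0013, -0.9975, 0.0705], [-0.0011, 0.0705, 0.9975], [-1.0, 0.0012, -0.0012]] [ 1.1744 -0.0641 -0.6761] 0.4143267150326668
```

View pics/f1.png

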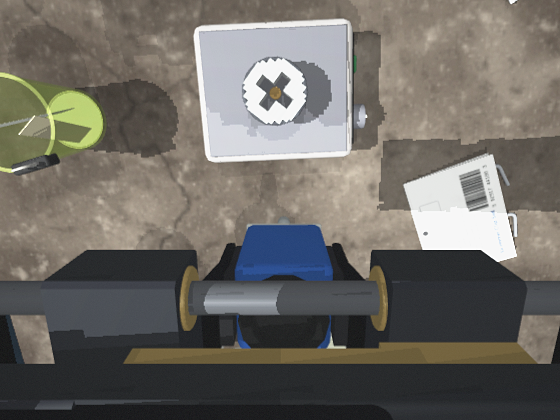

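The hub top is at wrist (276,91) with its cross as a slanted X. Next I measure its centre and angle.

Run:
```python
from h import *
np.set_printoptions(precision=4,suppress=True)
c=load("f1.npz");im=c['im']
crop=im[45:140,225:330];cv2.imwrite("pics/f1z.png",cv2.resize(crop,None,fx=6,fy=6,interpolation=cv2.INTER_NEAREST))
P=pts(c,c['d']);reg=np.zeros((420,560),bool);reg[45:140,225:330]=1
top=reg&(abs(P[...,2]-.096)<.004)
print('z',np.median(P[top][:,2]),top.sum())
# rectify the z=.096 plane patch: 0.1mm... homography
X0=ray_z(c,[[276,91]],.096)[0][:2];S=5 # px per mm
q=np.array([[-30,-30],[30,-30],[30,30],[-30,30]])/1000.
uv=proj(c,np.c_[X0+q,np.full(4,.096)]).astype(np.float32)
H=cv2.getPerspectiveTransform(uv,((q*1000+30)*S).astype(np.float32))
rect=cv2.warpPerspective(im,H,(300,300),flags=cv2.INTER_CUBIC);cv2.imwrite("pics/f1r.png",cv2.resize(rect,(600,600)))
g=cv2.cvtColor(rect,cv2.COLOR_BGR2GRAY)
sat=cv2.cvtColor(rect,cv2.COLOR_BGR2HSV)[...,1]
w=ray_z(c,np.argwhere(top)[:,::-1],.096)[:,:2]
(cx,cy),rad=cv2.minEnclosingCircle((w*1000).astype(np.float32));print('circle depth',cx,cy,rad)
# cross: dark in r<16 about circle centre
for ctr in [(np.array([cx,cy])-X0*1000+30)*S]:
    yy,xx=np.mgrid[0:300,0:300];rr=np.hypot(xx-ctr[0],yy-ctr[1])/S
    print('ctr',ctr)
    for thr in(130,160,190):
        m=((g<thr)&(rr<18)).astype(np.uint8);k,l,st,ce=cv2.connectedComponentsWithStats(m);i=1+np.argmax(st[1:,4]);m=(l==i)
        ys,xs=np.nonzero(m);cc=np.array([xs.mean(),ys.mean()])
        r_=cv2.minAreaRect(np.c_[xs,ys].astype(np.float32));rc=np.array(r_[0])
        a=np.arctan2(ys-rc[1],xs-rc[0]);rad=np.hypot(ys-rc[1],xs-rc[0])/S
        h=np.sum((rad>6)*np.exp(4j*a));
        print(thr,m.sum()/S**2,'centroid',X0*1000+cc/S-30,'rect ctr',X0*1000+rc/S-30,r_[1][0]/S,r_[1][1]/S,r_[2],'arm angle',np.degrees(np.angle(h))/4)
```

```text
z 0.09703982103471213 2727
circle depth 522.4453735351562 201.6651153564453 24.36758804321289
ctr [156.2141 152.4434]
130 370.2 centroid [522.719  201.2854] rect ctr [522.7247 201.2777] 24.63978271484375 25.083541870117188 3.1798300743103027 arm angle -41.4881109447206
160 399.72 centroid [522.6309 201.3331] rect ctr [522.8022 201.285 ] 25.05414276123047 25.662158203125 2.4540317058563232 arm angle -41.52053518706991
190 418.32 centroid [522.5963 201.3469] rect ctr [522.6085 201.3711] 25.27259979248047 26.071331787109376 3.224522590637207 arm angle -41.44292089616763
```

View pics/f1r.png

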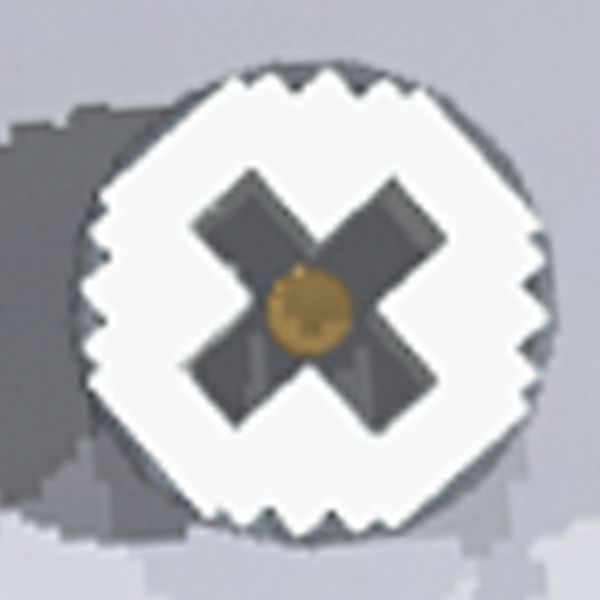

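View pics/f1z.png

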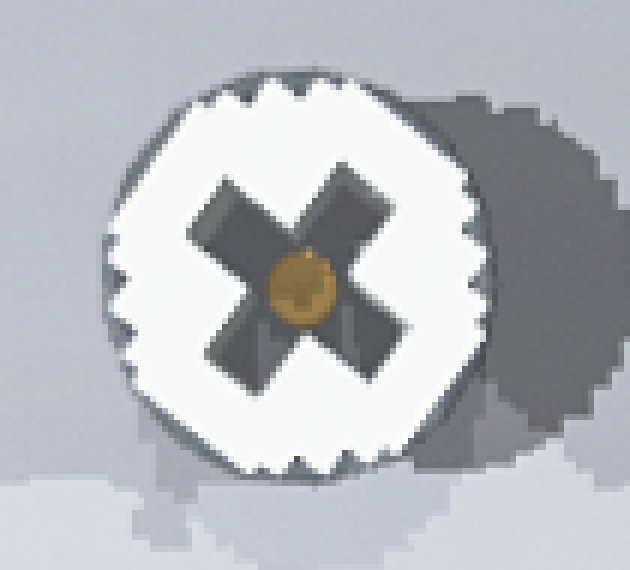

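The slot centre is (0.5227, 0.2013) and the slots lie at −41.5°. The head is at about −4°, so it must turn −37.5°, which is +3.75 units about the tool x axis. I move over the hub, turning as I go.

>>> play_rows:
  plan:
    - [[0,-0.1,-1.5,0.8,0,0],[0,-0.3,-4,1.8,0,0],[0.5,-0.5,-6.5,2.8,0,0],[1,-0.7,-8.4,3.6,0,0],[2,-0.7,-8.4,3.75,0,0]]

```text
time_s: 7.65
tcp_pos: [0.5235, 0.2005, 0.1961]
ee_rot: [[0.001, -0.747, 0.665], [0.001, 0.665, 0.747], [-1.0, -0.0, 0.001]]
wrist_force: [0.6, 0.7, -1.7]
gripper_width: 0.41
```

>>> play_rows:
  plan:
    - [[1,0,0,0,0,0],[2,0,0,0,0,0],[2.5,0,0,0,0,0],[2.5,0,0,0,0,0],[2.5,0,0,0,0,0]]

```text
time_s: 8.28
tcp_pos: [0.5236, 0.2027, 0.1708]
ee_rot: [[0.001, -0.749, 0.662], [0.0, 0.662, 0.749], [-1.0, -0.0, 0.001]]
wrist_force: [-0.2, -0.4, -0.3]
gripper_width: 0.411
```

```bash
python3 cap.py side g1;python3 cap.py scene g1s; python3 cap.py wrist g1w
python3 - <<'E'
from h import *
a=cv2.imread('pics/g1.png')[130:220,200:290];b=cv2.imread('pics/g1s.png')[150:250,130:230]
cv2.imwrite('pics/g1z.png',np.hstack([cv2.resize(a,(400,400),interpolation=2),cv2.resize(b,(400,400),interpolation=2)]))
E
```

```text
8.275 [0.5236 0.2027 0.1708] [[0.0006, -0.7493, 0.6622], [0.0002, 0.6622, 0.7493], [-1.0, -0.0003, 0.0005]] [-0.2148 -0.362  -0.2534] 0.41052126136196004
8.325 [0.5236 0.2027 0.1709] [[0.0007, -0.7492, 0.6623], [0.0004, 0.6623, 0.7492], [-1.0, -0.0003, 0.0008]] [-0.4993 -1.3357 -1.6614] 0.41138643703317307
8.375 [0.5236 0.2026 0.1709] [[0.0007, -0.7491, 0.6624], [0.0005, 0.6624, 0.7491], [-1.0, -0.0002, 0.0008]] [-0.4559  0.4472 -0.1605] 0.410794298135177
```

View pics/g1z.png

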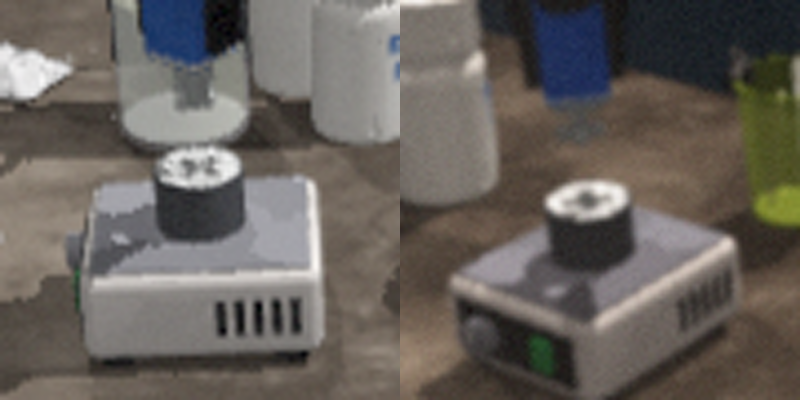

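View pics/g1w.png

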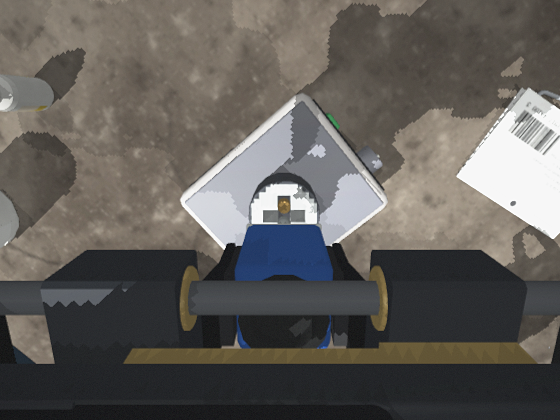

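The stem hangs over the hub in both views. In the wrist view one slot stands vertical at column 284, aligned with the block at columns 236–331. Now I compare the head and the slot in the tool frame.

Run:
```python
from h import *
np.set_printoptions(precision=4,suppress=True)
c=load("g1w.npz");im=c['im'];P=pts(c,c['d']);R=c['ee'];T=(P-c['tcp'])@R*1000
hsv=cv2.cvtColor(im,cv2.COLOR_BGR2HSV)
b=(hsv[...,1]>150)&(hsv[...,0]>100)&(hsv[...,0]<130);b[:200]=0;b[:,:225]=0;b[:,345:]=0;b[300:]=0
q=T[b];print('blue tool xyz pct',np.percentile(q,[2,10,50,90,98],axis=0),b.sum())
A=np.c_[q[:,:2],np.ones(len(q))];print('plane z=',np.linalg.lstsq(A,q[:,2],rcond=None)[0])
# rectified hub in tool frame at z=.096
ctr=np.array([.5227,.2013]);S=10
q=np.array([[-30,-30],[30,-30],[30,30],[-30,30]])/1000.
# axes: right = -tool y?, choose tool y,z
ty=R[:2,1];tz=R[:2,2];w=np.array([ctr+a*ty+b_*tz for a,b_ in q])
uv=proj(c,np.c_[w,np.full(4,.096)]).astype(np.float32)
H=cv2.getPerspectiveTransform(uv,((q*1000+30)*S).astype(np.float32))
rect=cv2.warpPerspective(im,H,(600,600),flags=cv2.INTER_CUBIC)
cv2.line(rect,(300,0),(300,600),(0,0,255),1);cv2.line(rect,(0,300),(600,300),(0,0,255),1)
t=(np.array(c['tcp'][:2])-ctr);print('tcp - slot, tool y,z mm',t@ty*1000,t@tz*1000)
cv2.imwrite("pics/g1r.png",rect)
```

```text
blue tool xyz pct [[-44.1933 -16.5983 -18.4912]
 [-43.3296 -13.7713 -18.2615]
 [-32.4885   0.0969 -17.8747]
 [ -5.6792  13.6067 -15.0741]
 [  1.9427  16.4066 -13.2295]] 4572
plane z= [  0.0868  -0.0001 -15.0318]
tcp - slot, tool y,z mm 0.20403930282405278 1.5874684590291939
```

View pics/g1r.png

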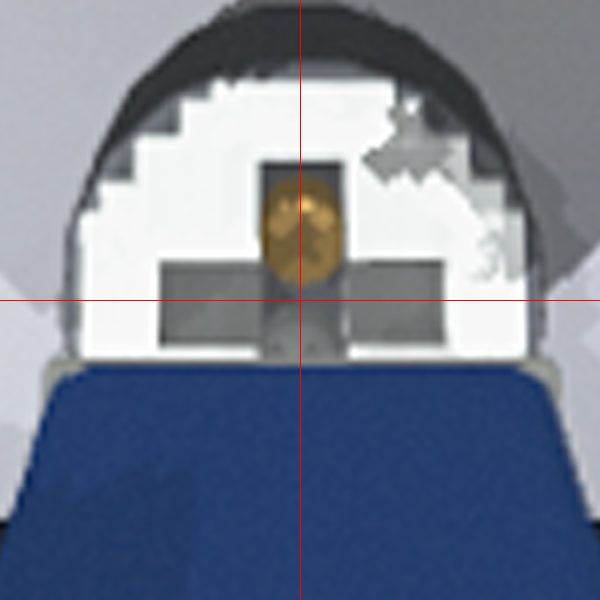

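Run:
```python
from h import *
np.set_printoptions(precision=2,suppress=True)
for f in("e1w","f1","g1w"):
    c=load(f+".npz");im=c['im'];P=pts(c,c['d']);T=(P-c['tcp'])@c['ee']*1000
    hsv=cv2.cvtColor(im,cv2.COLOR_BGR2HSV)
    b=(hsv[...,1]>150)&(hsv[...,0]>100)&(hsv[...,0]<130);b[:200]=0;b[:,:225]=0;b[:,345:]=0;b[300:]=0
    q=T[b&(abs(T[...,1])<12)]
    print(f)
    for x in range(-46,14,6):
        s=q[(q[:,0]>=x)&(q[:,0]<x+6)]
        if len(s)>10:print(x,len(s),np.median(s[:,2]),s[:,2].std())
c=load("c1.npz")
im=cv2.imread("pics/g1w.png")[190:350,200:370];cv2.imwrite("pics/g1wz.png",cv2.resize(im,None,fx=4,fy=3.5,interpolation=2))
```

```text
e1w
-46 1014 -16.387102819677374 1.465412691165906
-40 413 -18.069109370877175 0.2585897683396325
-34 364 -18.049854771760337 0.22753357008778774
-28 324 -18.08960810848525 0.21549671403911216
-22 280 -18.04618241832057 0.22068806485908113
-16 262 -18.05216605666096 0.19764055450994678
-10 235 -18.071740234036895 0.20500385794426768
-4 208 -18.099890094384932 0.18645145743730138
2 28 -17.950950573974332 0.19257201365290688
f1
-46 1013 -16.365175545134644 1.462746402179687
-40 423 -18.07987295564955 0.2524712848544613
-34 360 -18.10389016961827 0.22966401659022712
-28 323 -18.05804080613122 0.22431686651070276
-22 283 -18.103617526404197 0.22463576679140068
-16 258 -18.087882834651175 0.2069684510986442
-10 228 -18.12010013290515 0.19943248608824704
-4 213 -18.1265432619717 0.2057323331511596
2 21 -17.922593176871032 0.12782508644634585
g1w
-46 1008 -16.340393977106537 1.4802206028206342
-40 419 -18.00388118514518 0.2669064062223649
-34 362 -18.03120134495598 0.24875201065164992
-28 321 -18.049000027842258 0.24670768932355716
-22 289 -18.029923969030037 0.2242358694576318
-16 260 -18.029796133292002 0.20691307855903732
-10 229 -18.031615034595173 0.19705223752892417
-4 212 -18.039209758006656 0.19173003870786604
2 66 -17.97225457982527 0.19420032941305906
```

View pics/g1wz.png

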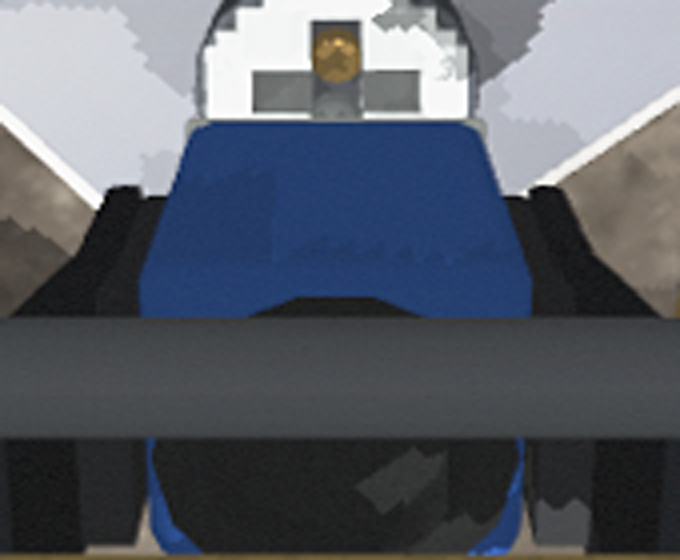

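The head is upright in the grip and centred, its face a constant −18.0 mm from the TCP. The slot is 1.3 mm toward −z of the tool. I correct that and descend to just above the mouth.

>>> play_rows:
  plan:
    - [[0,0,-0.13,0,0,0],[1,0,-0.13,0,0,0],[2,0,-0.13,0,0,0],[2.8,0,-0.13,0,0,0],[2.8,0,-0.13,0,0,0]]

```text
time_s: 9.05
tcp_pos: [0.522, 0.2011, 0.1414]
ee_rot: [[-0.002, -0.749, 0.663], [-0.001, 0.663, 0.749], [-1.0, 0.001, -0.002]]
wrist_force: [0.3, -0.4, -1.3]
gripper_width: 0.414
```

```bash
python3 cap.py side i1;python3 cap.py scene i1s
python3 - <<'E'
from h import *
c=load("i1s.npz");t=(c['tcp'][:2]-[.5227,.2013])@c['ee'][:2,1:]*1000;print('tcp-slot tool y,z (want .2,.3)',t)
a=cv2.imread('pics/i1.png')[130:220,200:290];b=cv2.imread('pics/i1s.png')[150:250,130:230]
cv2.imwrite('pics/i1z.png',np.hstack([cv2.resize(a,(400,400),interpolation=2),cv2.resize(b,(400,400),interpolation=2)]))
E
```

```text
9.05 [0.522  0.2011 0.1414] [[-0.0019, -0.7489, 0.6626], [-0.0014, 0.6626, 0.7489], [-1.0, 0.0005, -0.0023]] [ 0.2769 -0.3681 -1.2585] 0.41369473028211035
9.1 [0.5224 0.2013 0.142 ] [[-0.0007, -0.749, 0.6626], [-0.0007, 0.6626, 0.749], [-1.0, 0.0001, -0.001]] [ 0.707  -0.3129 -0.85  ] 0.4103795968503906
tcp-slot tool y,z (want .2,.3) [ 0.19658891 -0.17923669]
```

View pics/i1z.png

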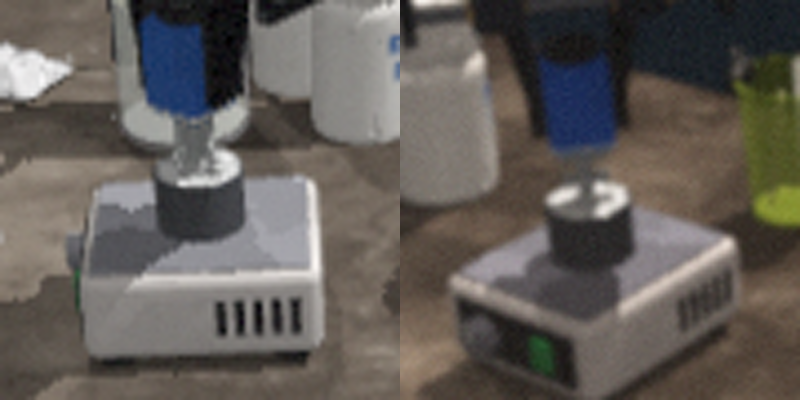

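The stem hangs centred over the cross in both views. Inserting slowly.

>>> play_rows:
  plan:
    - [[0.3,0,0,0,0,0],[0.6,0,0,0,0,0],[0.9,0,0,0,0,0],[1.2,0,0,0,0,0],[1.5,0,0,0,0,0]]

```text
time_s: 9.78
tcp_pos: [0.5225, 0.2014, 0.1273]
ee_rot: [[-0.0, -0.749, 0.663], [0.0, 0.663, 0.749], [-1.0, 0.0, -0.0]]
wrist_force: [0.6, -0.4, -0.7]
gripper_width: 0.412
```

The stem is 8 mm in with no force, so the splines entered the socket. Continuing.

>>> play_rows:
  plan:
    - [[0.3,0,0,0,0,0],[0.6,0,0,0,0,0],[0.9,0,0,0,0,0],[1.2,0,0,0,0,0],[1.5,0,0,0,0,0]]

```text
time_s: 10.4
tcp_pos: [0.5226, 0.2015, 0.1127]
ee_rot: [[0.0, -0.749, 0.662], [-0.0, 0.662, 0.749], [-1.0, -0.0, 0.0]]
wrist_force: [-1.6, 0.6, 3.2]
gripper_width: 0.416
```

>>> play_rows:
  plan:
    - [[0.2,0,0,0,0,0],[0.4,0,0,0,0,0],[0.6,0,0,0,0,0],[0.7,0,0,0,0,0],[0.7,0,0,0,0,0]]

```text
time_s: 11.02
tcp_pos: [0.5226, 0.2015, 0.1059]
ee_rot: [[0.0, -0.749, 0.662], [0.0, 0.662, 0.749], [-1.0, -0.0, 0.0]]
wrist_force: [-2.4, 0.3, 5.9]
gripper_width: 0.411
```

```bash
python3 cap.py side j1;python3 cap.py wrist j1w; python3 -c "
from h import *
c=load('j1w.npz');P=pts(c,c['d']);T=(P-c['tcp'])@c['ee']*1000
hsv=cv2.cvtColor(c['im'],cv2.COLOR_BGR2HSV)
b=(hsv[...,1]>150)&(hsv[...,0]>100)&(hsv[...,0]<130);b[:200]=0;b[:,:225]=0;b[:,345:]=0;b[300:]=0
q=P[b];t=T[b];print('block top z',np.percentile(q[:,2],[1,50,95,99]))
for x in range(-46,14,8):
  s=t[(t[:,0]>=x)&(t[:,0]<x+8)]
  if len(s)>10:print(x,np.median(s[:,2]))
a=cv2.imread('pics/j1.png')[130:220,200:290];b=cv2.imread('pics/j1w.png')[180:350,200:370]
cv2.imwrite('pics/j1z.png',np.hstack([cv2.resize(a,(400,400),interpolation=2),cv2.resize(b,(400,400),interpolation=2)]))
"
```

```text
11.025 [0.5226 0.2015 0.1059] [[0.0004, -0.7491, 0.6625], [0.0001, 0.6625, 0.7491], [-1.0, -0.0002, 0.0003]] [-2.3653  0.2794  5.9064] 0.41062095574003854
11.075 [0.5226 0.2015 0.1059] [[0.0003, -0.7491, 0.6625], [0.0, 0.6625, 0.7491], [-1.0, -0.0002, 0.0002]] [-3.029   0.225   5.2419] 0.4113302431561743
block top z [0.10281742 0.13842781 0.14973765 0.15041671]
-46 -16.52243316350124
-38 -18.04245148845243
-30 -18.048080030134273
-22 -18.06416857378924
-14 -18.056422986591954
-6 -18.06527773009948
2 -17.982870699143874
```

View pics/j1z.png

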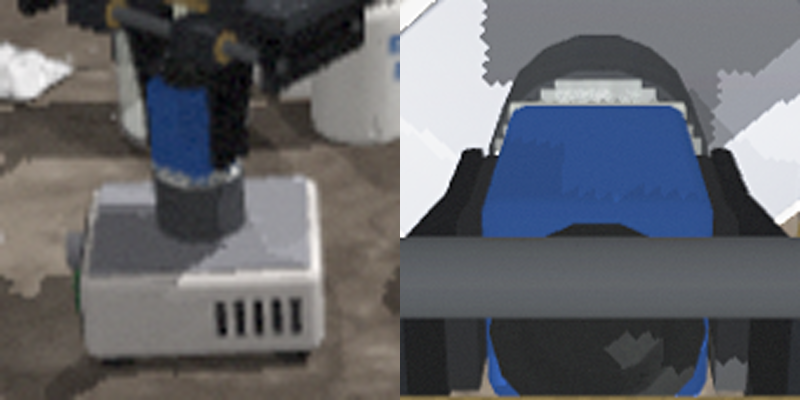

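The block is almost on the rim, with the ejector pushing back at about 6 N. I press on in small steps until the rim stops it.

>>> play_rows:
  plan:
    - [[0.05,0,0,0,0,0],[0.1,0,0,0,0,0],[0.1,0,0,0,0,0],[0.1,0,0,0,0,0]]

```text
time_s: 11.62
tcp_pos: [0.5226, 0.2015, 0.1055]
ee_rot: [[0.001, -0.749, 0.662], [0.0, 0.662, 0.749], [-1.0, -0.0, 0.0]]
wrist_force: [-3.8, -0.2, 8.2]
gripper_width: 0.411
```

>>> play_rows:
  plan:
    - [[0.05,0,0,0,0,0],[0.1,0,0,0,0,0],[0.1,0,0,0,0,0],[0.1,0,0,0,0,0]]

```text
time_s: 12.12
tcp_pos: [0.5227, 0.2015, 0.1055]
ee_rot: [[0.001, -0.749, 0.662], [0.0, 0.662, 0.749], [-1.0, -0.001, 0.001]]
wrist_force: [-5.8, 0.3, 13.0]
gripper_width: 0.412
```

The TCP stopped at 0.1055 m, against 0.1056 m predicted for home, while the force rose from 6 to 13 N. The block is on the rim. I'll take a final look.

>>> play_rows:
  plan:
    - [[0,0,0,0,0,0],[0,0,0,0,0,0],[0,0,0,0,0,0]]

```text
time_s: 12.5
tcp_pos: [0.5226, 0.2015, 0.1055]
ee_rot: [[0.001, -0.749, 0.662], [0.0, 0.662, 0.749], [-1.0, -0.001, 0.001]]
wrist_force: [-5.4, -0.5, 13.8]
gripper_width: 0.41
```

```bash
python3 cap.py side k1;python3 cap.py scene k1s;python3 cap.py wrist k1w; python3 -c "
from h import *
for n in ('f1','j1w','k1w'):
  c=load(n+'.npz');P=pts(c,c['d']);T=(P-c['tcp'])@c['ee']*1000
  hsv=cv2.cvtColor(c['im'],cv2.COLOR_BGR2HSV)
  b=(hsv[...,1]>150)&(hsv[...,0]>100)&(hsv[...,0]<130);b[:200]=0;b[:,:225]=0;b[:,345:]=0;b[300:]=0
  m=b&(T[...,2]>-14)&(T[...,0]<-35)
  print(n,'top face z',np.median(P[m][:,2]),'tool x',np.median(T[m][:,0]),m.sum())
  for x in (-34,-18,-6):
    s=T[b&(abs(T[...,0]-x)<5)];print(x,np.median(s[:,2]))
a=cv2.imread('pics/k1.png')[130:220,200:290];b=cv2.imread('pics/k1s.png')[150:250,130:230]
cv2.imwrite('pics/k1z.png',np.hstack([cv2.resize(a,(400,400),interpolation=2),cv2.resize(b,(400,400),interpolation=2)]))
"
```

```text
12.5 [0.5226 0.2015 0.1055] [[0.001, -0.7493, 0.6622], [0.0001, 0.6622, 0.7493], [-1.0, -0.0007, 0.0007]] [-5.4041 -0.5015 13.7671] 0.4103031580867251
12.55 [0.5226 0.2015 0.1055] [[0.001, -0.7493, 0.6622], [0.0001, 0.6622, 0.7493], [-1.0, -0.0007, 0.0007]] [-5.187  -0.9646 13.1451] 0.41192096546989687
12.6 [0.5227 0.2015 0.1055] [[0.001, -0.7494, 0.6622], [0.0001, 0.6622, 0.7494], [-1.0, -0.0007, 0.0007]] [-5.6068 -1.1841 12.482 ] 0.4157115248557174
f1 top face z 0.25773892971361345 tool x -43.12180579487563 204
-34 -18.060931649551495
-18 -18.069997758761883
-6 -18.089295794810777
j1w top face z 0.14926160161690555 tool x -43.342358389666465 211
-34 -18.034698571797126
-18 -18.065455081604473
-6 -18.056371446040668
k1w top face z 0.14869889677558157 tool x -43.20997028587305 211
-34 -18.03513960455908
-18 -18.040020268711665
-6 -18.078933105605685
```

View pics/k1z.png

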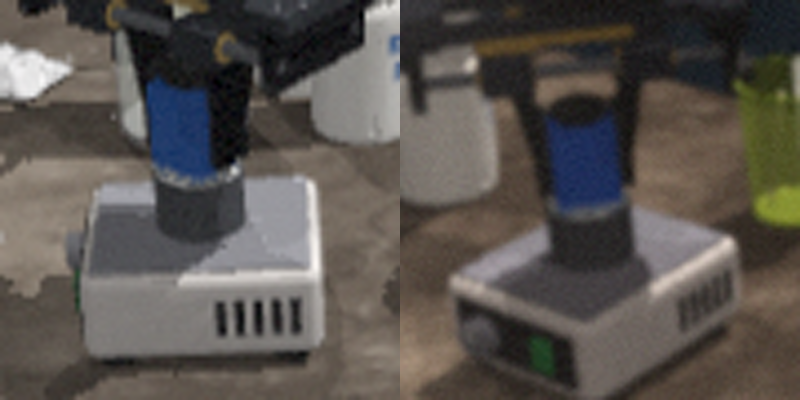

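View pics/k1s.png

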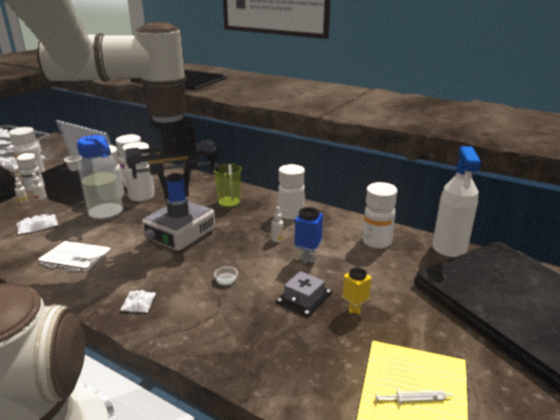

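The block sits on the hub rim at scene (178,190), the dock is empty at (305,290), and all bystanders stand where they were. The head's top reads 0.1487 m against 0.148 m for home, and it has not slipped in the grip. Handing in.

```bash
python3 -c "
from station import r
print(r.finish_job());s=r.sense();print(s['time_s'],s['tcp_pos'],s['wrist_force'],s['gripper_width'])"
```

```text
the job is handed in; nothing more can be done
None
the job is handed in; nothing more can be done
```

I pulled the small blue head straight up out of the dock and turned it −37.5° to line its splines up with the slots. I then slid it down until the block stopped on the hub's rim, and handed in at about 12.6 s while still gripping it and pressing down.

My last checks, just before handing in:
- **Home:** the TCP stopped at 0.1055 m, against 0.1056 m predicted. Further pressing raised the vertical force from about 6 N to about 13 N without movement. The block's top read 0.1487 m against 0.148 m expected; the depth camera had earlier read the hub top about 1 mm high.
- **Fit:** the tool was within 0.5 mm of the measured slot centre. Its angle was within about 0.1° of the slots.
- **Grip:** the opening was 0.41, about 36 mm, which matches the block. The head was upright, with no slip in the hand.
- **Bystanders:** all looked unmoved in the scene picture.

Two things were not clean. A sideways force of about 5 N along −x remained while pressing, and I left it. The ejector's travel can't be read directly, so I only inferred it from the height and the force.

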